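# Set up the pipe-centring jig

## Robot

A 6-joint arm with a two-finger parallel gripper is mounted at the origin on the work surface. World frame = base frame: x ahead of the robot, y to its left, z up, the work surface at z = 0. Lengths are in mm, angles in rad, forces in N, time in s.
With the tool pointing down it reaches from about 300 to 775 mm from the base axis. Payload 14.6 kg.
Tool frame: the origin (TCP) lies midway between the tips of the shut fingers; the grasp point (between the pads) lies grasp_offset behind it (grasp_offset is the distance from the TCP to the grasp point, in mm); z points along the fingers, y is the line along which they close (so a half turn about z gives the same grasp; the last joint's range is limited). The gripper opens to 94 mm and grips with 3 to 60 N. Pads are 16 mm wide; open, the fingers measure 119 mm over their backs; the gripper's body (75 mm by 177 mm) begins 78 mm behind the grasp point.
Start: joints at [-1.228, 0.3, 1.521, -0, 1.321, -0.067], TCP at [219.126, -504.453, 169.046] pointing down, gripper open.
Joint ranges: [-3.03, 3.03], [-0.79, 2.21], [0.23, 2.52], [-1.04, 4.18], [0, 3.07], [-2.55, 2.55]. Speed limits (rad/s): [2.22, 2.22, 2.57, 3.14, 3.14, 3.14].

## Interface

Orientations are given as [roll, pitch, yaw] about the fixed x, y, z axes, in that order (R = Rz(yaw) Ry(pitch) Rx(roll)).
In Python, from cell import * gives the robot as it stands. The module is installed in compiled form; this text tells all that it offers.
- The arm moves only by the shell command python3 -m jog 'ROWS' [FORCE]. ROWS is JSON, a list of rows, each a list of 3 entries, a list of its own where there are three numbers: the finger opening in mm, from 0 to 94, then the shift along the tool's x, y, z in units of 50 mm (1.0 is 50 mm), then the turn about the tool's z in units of 180 degrees (1.0 is 180 degrees). In form: [[fingers, [dx, dy, dz], twist], ...]. A call has 1 to 20 rows; each row shifts and turns the commanded pose from where the row before left it, along the tool's axes as they then stand; what a row does not reach is not made up. A row lasts 1/10 s, in which the tool goes at most 50 mm and 8.59 degrees, less where a joint would pass 70% of its speed; a pose out of reach is approached as far as the arm can. A call with a number of a shift or a turn outside -1 to 1 is refused whole. A call with a gripper value outside its range is refused whole. The fingers move at their own pace and stop on an object; FORCE is the grip in N (left out, the last holds). Time passes only in rows, so rows that do not move let the fingers close. It gives the time, the measured TCP pose, the force, the opening and the grip force at its end, in the units of the state.
- read_state(): the state, without advancing time (a new reading comes with each control period).
- camera(name): name is "scene" or "top" or "wrist"; returns the picture (400x640x3 uint8, red, green, blue); there is no depth.
- calibration(name): a dict with "mtx" (3x3 intrinsics, pixels), "distortion" ([k1, k2, p1, p2, k3] as OpenCV has them; the pictures are not rectified), "cam_to_world" (4x4, takes a point from camera to world coordinates); the wrist camera has in their place "hand_eye" (4x4, takes a point from camera to tool coordinates, whose origin is the TCP and whose axes are the flange's). Camera axes: x right, y down, z forward; pixel columns grow to the right and rows downward; lengths in mm; the calibration is good to about 2 mm. A picture is of the moment at which its call begins: read the wrist's pose just before it. calibration takes no time and is no camera call.
- sign_off(): hands the job in; it is judged then, once.
Trained networks look in the newest picture that a camera, given by its name, has taken for a name from the list of things; names that differ only in an ending like _2 or _b are one class to them, and where a whole thing is asked for, a point or a joint stands for the part that bears it (a point fixed in the world has none). Each returns a list of dicts, best first, with "conf" (0 to 1); they miss things now and then, are a little off and sometimes report something else, mostly with a low value. They report only what shows in the picture. A call takes as long as a camera call.
- regions_of(camera, query): "pixels" (400x640 bool, what is visible of it) and "rect" ([centre column, centre row, width, height] in pixels, round what is visible of it).
The state is a dict: "clock": time; "joints": joint angles; "qd": joint speeds; "effort": joint torques, N m; "eef_pos": TCP position; "eef_rot": TCP orientation; "wrist_force": force on the tool from outside, world axes, zero at the start; "moment": the same for the moment, N m; "finger_gap": finger opening in mm; "finger_force": force on a finger pad.
Only numpy, scipy, OpenCV 4.12 (cv2) and the standard library are available. Lean on these libraries where they do the work, as an engineer would, in place of code of your own. Each camera call takes 0.05 s, during which the arm holds its last target. There are 200 camera calls.

## Task

Set up the pipe-centring jig on the welding table: lower the tapered steel sleeve, narrow end down, into the jig's tapered cup until its collar sits flat on the cup's rim, and let go of it. Then lower the centring cone, point up, into the sleeve until its flange sits flat on the sleeve's top. Drop and knock over nothing, leave nothing wedged or tilted, and leave the pipe offcut, the welding magnet and the wrench where they lie.

Things in the scene. Friction and masses are not known exactly. Their poses are not given: they have to be found in the camera images.
- cup_rim (a point): The jig's cup: round, plain grey steel, open upward, on a dark square base plate (120 x 120 x 12 mm, 6 mm bolt heads at the corners), fixed. Point: centre of the mouth in the rim's plane, 56 mm above the table; z up. Rim 50 mm inner, 57 mm outer diameter. Inside narrows straight to 32 mm at the floor, 44 mm down. Outside 57 mm across, with a 68 mm foot in the lowest 10 mm.
- sleeve_mid (a point): Tapered sleeve, loose, 76 mm tall, standing on its narrow end. Point: on its axis half-way up, 38 mm above the narrow end; z up along the axis to the wide end. Grip it across the collar: straight, round, 60 mm diameter, from 2 mm to 38 mm above this point. Seated, its shoulder rests on the cup's rim and this point is 2 mm below the rim's plane; 2 mm clearance round the taper.
- cone_mid (a point): Centring cone, loose, 94 mm tall, standing on its shank. Point: on its axis half-way up, 47 mm above its lower end; z up along the axis. Grip it across the boss: straight, round, 30 mm diameter, from 1 mm below to 37 mm above this point. Seated, its flange rests on the sleeve's top and this point is 45 mm above the sleeve's middle point; 2 mm clearance round the taper.
- sleeve: The tapered sleeve, plain grey steel, about 0.55 kg; origin at the centre of its narrow end, z up. Outside widens straight from 30 mm diameter to 46 mm at 40 mm height, where a flat shoulder steps out to the 60 mm collar, 36 mm tall. One conical bore right through: 48 mm diameter at the top, 18 mm at the narrow end.
- cone: The centring cone, solid plain grey steel, about 0.55 kg; origin at the centre of its lower end, z up. From below: tapered shank 40 mm long, 28 to 44 mm diameter; flat flange 60 mm diameter, 6 mm thick; boss 30 mm diameter, 38 mm tall; blunt point 10 mm tall.
- offcut: Bystander: a short piece of plain straight dark pipe standing on end, 48 mm outer and 40 mm inner diameter, 45 mm tall, loose. Origin at the centre of its underside.
- magnet: Bystander: a flat red arrow-shaped welding magnet lying on the table, 90 x 55 x 16 mm, loose. Origin in its underside, near its middle.
- wrench: Bystander: a steel wrench 170 mm long lying flat, near the robot, loose. Origin near its middle; x runs along it.

How it is judged (in metres and radians):
On the way:
1. the sleeve is seated in the cup and let go, before the cone is put in (horizontal distance between sleeve_mid and cup_rim below 0.004 m and z of sleeve_mid in the frame of cup_rim between -0.0045 and 0.0003 m and angle between sleeve_mid's own z axis and vertical below 0.035 rad and contact force between the fingers and sleeve below 0.3 N and linear speed of sleeve below 0.02 m/s and horizontal distance between cone_mid and sleeve_mid above 0.06 m), for 0.2 s.
At the end, for the whole second after the job is handed in: Sleeve in the cup: axes within 4 mm, shoulder within 2.3 mm of the rim in height, tilt under 2 degrees. Cone in the sleeve, point up: axes within 4 mm, flange within 2.3 mm of the sleeve's top in height, tilt under 2.5 degrees. Both released and at rest (horizontal distance between sleeve_mid and cup_rim below 0.004 m and z of sleeve_mid in the frame of cup_rim between -0.0045 and 0.0003 m and angle between sleeve_mid's own z axis and vertical below 0.035 rad and horizontal distance between cone_mid and sleeve_mid below 0.004 m and z of cone_mid in the frame of sleeve_mid between 0.0425 and 0.0473 m and angle between cone_mid's own z axis and vertical below 0.045 rad and contact force between the fingers and sleeve below 0.3 N and contact force between the fingers and cone below 0.3 N and linear speed of each of sleeve, cone below 0.02 m/s); the robot touches nothing.
It fails at once if the sleeve is dropped or knocked over (moves faster than 0.4 m/s while the fingers do not touch it) (linear speed of sleeve above 0.4 m/s and contact force between the fingers and sleeve below 0.05 N).
It fails at once if the cone is dropped or knocked over (moves faster than 0.4 m/s while the fingers do not touch it) (linear speed of cone above 0.4 m/s and contact force between the fingers and cone below 0.05 N).
It fails at once if the pipe offcut is moved by more than 20 mm (distance of offcut from where it was at the start of the episode above 0.02 m).
It fails at once if the welding magnet is moved by more than 20 mm (distance of magnet from where it was at the start of the episode above 0.02 m).
It fails at once if the wrench is moved by more than 20 mm (distance of wrench from where it was at the start of the episode above 0.02 m).
It also fails if it takes over 61 s, if anything falls off the work surface, if the arm or the gripper's body presses on something with over 40 N, if the wrist force passes 120 N, or if a joint passes its speed limit or range.

## Working session

There is one attempt and no reset: what is moved stays moved. The work goes in short steps, Python scripts to look and compute and a shell command to move; the robot and the scene stay as the last step left them, time stands still between calls to the robot, and variables do not carry over. Pictures are saved under pics/ and viewed, at most 10 in all, crops included, and the job is handed in when it is done.

```bash
mkdir -p pics
cat > h.py <<'E'
from cell import *
import numpy as np, cv2
from scipy.spatial.transform import Rotation as R
def tool():
    s=read_state(); T=np.eye(4); T[:3,:3]=R.from_euler('xyz',s['eef_rot']).as_matrix(); T[:3,3]=s['eef_pos']; return T
def pose(n,T=None):
    c=calibration(n); M=np.array(c['cam_to_world']) if n!='wrist' else T@np.array(c['hand_eye'])
    return np.array(c['mtx']),np.array(c['distortion']),M
def proj(n,P,T=None):
    K,d,M=pose(n,T); W=np.linalg.inv(M)
    return cv2.projectPoints(np.atleast_2d(np.float64(P)),cv2.Rodrigues(W[:3,:3])[0],W[:3,3],K,d)[0][:,0]
def ray(n,uv,T=None):
    K,d,M=pose(n,T); p=cv2.undistortPoints(np.float64([[uv]]),K,d)[0,0]
    v=M[:3,:3]@np.array([p[0],p[1],1]); return M[:3,3],v/np.linalg.norm(v)
def onz(n,uv,z,T=None):
    o,v=ray(n,uv,T); return o+v*(z-o[2])/v[2]
def save(n,f):
    im=camera(n); cv2.imwrite('pics/'+f,im[:,:,::-1]); return im
E
python3 - <<'E'
from h import *
np.set_printoptions(precision=1,suppress=True)
print(read_state())
a=save('scene','scene.png');b=save('top','top.png');T=tool();c=save('wrist','wrist.png')
for n in ('scene','top','wrist'):
    print(n,pose(n,T)[2][:3,3],pose(n,T)[2][:3,2])
    for q in ('cup_rim','sleeve','cone','offcut','magnet','wrench'):
        print(q,[(round(r['conf'],2),np.array(r['rect']),int(r['pixels'].sum())) for r in regions_of(n,q)[:3]])
cv2.imwrite('pics/both.png',cv2.resize(np.vstack([a,b])[:,:,::-1],(480,600)))
E
```

```text
{'clock': 0.0, 'joints': array([-1.2,  0.3,  1.5, -0. ,  1.3, -0.1]), 'qd': array([ 0.,  0.,  0., -0.,  0., -0.]), 'effort': array([  0. , -53.2, -35.3,   0.1,   0. ,  -0. ]), 'eef_pos': array([ 219. , -504.2,  168.5]), 'eef_rot': array([-3.1, -0. ,  0.4]), 'wrist_force': array([-0.1,  0. ,  0.6]), 'moment': array([-0. , -0. ,  0.1]), 'finger_force': 0.0, 'finger_gap': 93.9804435731478}
scene [1132.9 -383.8  659.8] [-0.7  0.4 -0.6]
cup_rim [(0.89, array([298.6, 243.2,  73.1,  55.7]), 2490), (0.67, array([364.9, 155.8,  24.1,  33.9]), 463)]
sleeve [(0.75, array([197.4, 218.2,  29. ,  39.6]), 888), (0.25, array([260.7, 197.4,  60.2,  29. ]), 433)]
cone [(0.65, array([363.4, 155.4,  18.8,  33.1]), 442), (0.23, array([202.6, 297.8,  28.6,  34.6]), 825)]
offcut [(0.7, array([200.5, 300.1,  29. ,  31.4]), 797)]
magnet [(0.88, array([416. , 207.5,  33.3,  34.2]), 613)]
wrench [(0.82, array([259.4, 196.1,  56.9,  26.9]), 414), (0.38, array([196.2, 218.8,  32.4,  45.4]), 953)]
top [320.8  -9.1 959.1] [ 0.2  0.  -1. ]
cup_rim [(0.58, array([360.5, 178.1,  62.2,  61.6]), 3305)]
sleeve [(0.55, array([449.5, 249.6,  43.7,  34.2]), 917)]
cone [(0.61, array([210.1, 244.3,  34.1,  34.1]), 795)]
offcut [(0.9, array([479.4, 156.9,  25.7,  30.9]), 401)]
magnet [(0.65, array([225. , 148.8,  34.8,  37.9]), 900)]
wrench [(0.98, array([354.2, 268.6,  85.4,  21.3]), 882)]
wrist [ 296.8 -472.7  384. ] [-0.3 -0.1 -1. ]
cup_rim []
sleeve []
cone []
offcut []
magnet []
wrench []
```

View pics/top.png

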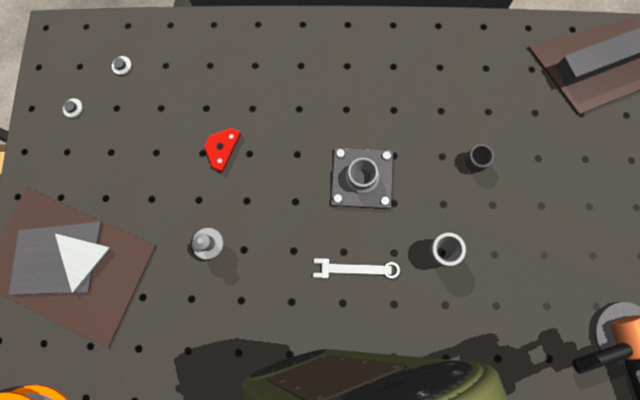

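View pics/scene.png

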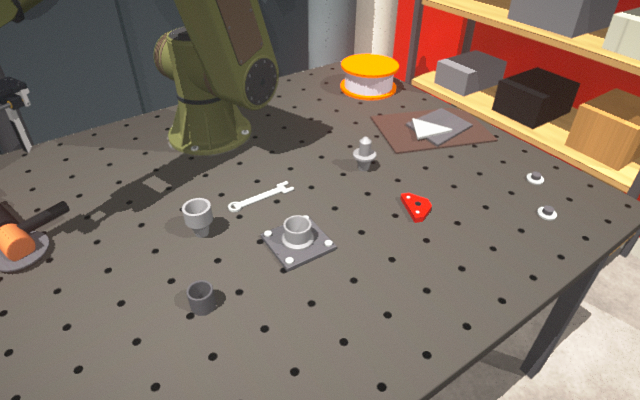

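The top view shows the cup's mouth at about (363,173), the sleeve's ring at (450,248), the cone at (205,242), the offcut at (481,157), the magnet at (223,149) and the wrench at (355,269). In the scene view the same mouth is at about (298,225), the sleeve's ring at (197,207) and the cone's tip at (366,139).

```bash
cat >> h.py <<'E'
def tri(obs): # [(cam,uv,T)]
    A=np.zeros((3,3));b=np.zeros(3);L=[]
    for n,uv,T in obs:
        o,v=ray(n,uv,T);Q=np.eye(3)-np.outer(v,v);A+=Q;b+=Q@o;L.append((o,v))
    p=np.linalg.solve(A,b); return p,[np.linalg.norm(np.cross(p-o,v)) for o,v in L]
E
python3 - <<'E'
from h import *
np.set_printoptions(precision=1,suppress=True)
for k,a,b in (('cup',(363,173),(298,225)),('sleeve',(450,248),(197,207)),('conetip',(202,240),(366,139))):
    print(k,*tri([('top',a,None),('scene',b,None)]))
print(onz('top',(363,173),56),onz('top',(450,248),76),onz('top',(202,240),94))
print(onz('top',(481,155),45),onz('top',(223,149),16),onz('top',(315,268),5),onz('top',(398,270),5))
s=read_state();print(s['eef_rot']*1000, np.array(calibration('wrist')['hand_eye']),calibration('wrist')['mtx'])
E
```

```text
cup [550.  -33.6  50.7] [np.float64(2.5598303149139925), np.float64(2.5598303149140462)]
sleeve [ 404.5 -193.7   74.8] [np.float64(2.7889719150727466), np.float64(2.7889719150727426)]
conetip [409.4 261.6  89.2] [np.float64(2.4360416063551926), np.float64(2.4360416063551833)]
[547.5 -35.8  56. ] [ 403.4 -196.1   76. ] [407.6 257.9  94. ]
[ 590.6 -268.7   45. ] [604.5 252.2  16. ] [365.9  55.4   5. ] [ 365.1 -108.     5. ]
[3141.6    0.   409.8] [[  -0.    -1.    -0.3   83.9]
 [   1.    -0.    -0.     1.8]
 [   0.    -0.3    1.  -215.4]
 [   0.     0.     0.     1. ]] [[352.9   0.  317.5]
 [  0.  352.9 200.4]
 [  0.    0.    1. ]]
```

```bash
python3 -c "
import cell;print([n for n in dir(cell) if n[0]!='_'], getattr(cell,'grasp_offset',None))"
python3 -m jog '[[94,[0,0,0],0.0435],[94,[0,0,0],0.0435],[94,[0,0,0],0.0435],[94,[0.46,-0.77,0],0],[94,[0.46,-0.77,0],0],[94,[0.46,-0.77,0],0],[94,[0.46,-0.77,0],0],[94,[0.46,-0.77,0],0],[94,[0.46,-0.77,0],0],[94,[0.46,-0.77,0],0],[94,[0.46,-0.77,0],0],[94,[0,0,0],0],[94,[0,0,0],0]]'
python3 - <<'E'
from h import *
np.set_printoptions(precision=3,suppress=True)
s=read_state();print(s['eef_pos'],s['eef_rot'],s['joints'])
T=tool();im=save('wrist','w1.png')
for q in ('sleeve','cup_rim'): print(q,[(round(r['conf'],2),np.array(r['rect'])) for r in regions_of('wrist',q)[:3]])
E
```

```text
['Unreachable', 'calibration', 'camera', 'grasp_offset', 'read_state', 'regions_of', 'sign_off'] 18.8
clock: 2.35
eef_pos: [403.4, -196.1, 169.1]
eef_rot: [3.141, 0.0, 0.002]
wrist_force: [-0.4, 0.3, 0.3]
finger_gap: 94.1
finger_force: 0.0
[ 403.386 -196.051  169.087] [3.141 0.    0.002] [-0.534  0.071  1.792 -0.     1.278  1.035]
sleeve [(0.97, array([315.1, 190.1,  67.1,  65.9]))]
cup_rim [(0.73, array([159.8,  47.9, 122.6,  95.8]))]
```

View pics/w1.png

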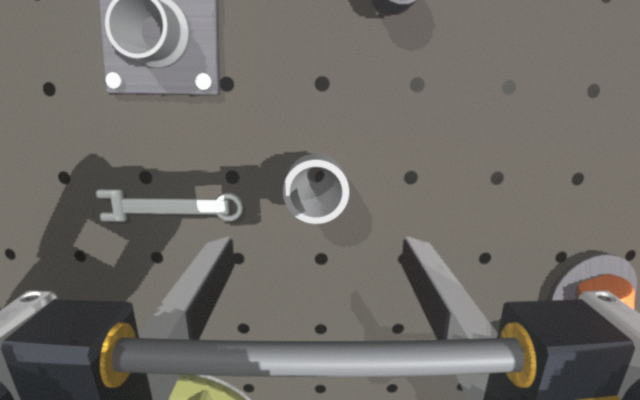

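The wrist picture shows the sleeve's top ring at about (316,191), the cup's mouth at (137,22), and the wrench at (170,206), with the fingers clear on both sides. I'll fit the bright rings and take a second view nearer the cup.

```bash
cat >> h.py <<'E'
def ring(im,q,n='wrist',thr=200):
    r=regions_of(n,q)
    if not r: return None
    m=r[0]['pixels'].astype(np.uint8); m=cv2.dilate(m,np.ones((5,5)))
    b=((im.min(2)>thr)&(m>0)).astype(np.uint8)
    nl,lab,st,_=cv2.connectedComponentsWithStats(b)
    b=(lab==1+np.argmax(st[1:,4])).astype(np.uint8)
    c=max(cv2.findContours(b,cv2.RETR_EXTERNAL,cv2.CHAIN_APPROX_NONE)[0],key=len)
    h=cv2.convexHull(c)
    e=cv2.fitEllipse(h); return np.array(e[0]),np.array(e[1])+1,r[0]['conf']
E
cat > look.py <<'E'
import sys,pickle
from h import *
np.set_printoptions(precision=2,suppress=True)
f=sys.argv[1];T=tool();im=save('wrist',f+'.png');o={}
print(T[:3,3])
for a in sys.argv[2:]:
    q,z=a.split(':');e=ring(im,q);o[q]=e
    if e: print(q,e,onz('wrist',e[0],float(z),T))
pickle.dump((T,o),open(f+'.pkl','wb'))
E
python3 look.py w2 sleeve:76 cup_rim:56
python3 -m jog '[[94,[0.4,-0.5,0],0],[94,[0.4,-0.5,0],0],[94,[0.4,-0.5,0],0],[94,[0.2,-0.2,0],0],[94,[0,0,0],0],[94,[0,0,0],0]]'
python3 look.py w3 sleeve:76 cup_rim:56
python3 - <<'E'
from h import *; import pickle
a,b=[pickle.load(open(f+'.pkl','rb')) for f in('w2','w3')]
for q in('sleeve','cup_rim'):
  if a[1][q] and b[1][q]: print(q,tri([('wrist',a[1][q][0],a[0]),('wrist',b[1][q][0],b[0])]))
E
```

```text
[ 402.7  -197.46  169.03]
sleeve (array([313.95, 190.4 ]), array([64.22, 65.97]), 0.84) [ 404.92 -195.65   76.  ]
cup_rim (array([133.17,  23.29]), array([61.87, 68.61]), 0.91) [552.45 -37.02  56.  ]
clock: 3.25
eef_pos: [472.7, -112.2, 168.9]
eef_rot: [3.142, 0.001, -0.0]
wrist_force: [0.4, 0.1, -0.4]
finger_gap: 94.0
finger_force: 0.0
[ 472.74 -112.23  168.88]
sleeve (array([401.8 , 260.38]), array([55.09, 61.93]), 0.84) [ 404.9  -195.11   76.  ]
cup_rim (array([236.9, 100.2]), array([66.31, 72.46]), 0.86) [554.13 -40.85  56.  ]
sleeve (array([ 404.44823155, -195.52839251,   74.77719398]), [np.float64(0.17494436941413163), np.float64(0.17494436941411992)])
cup_rim (array([552.75256275, -40.89971175,  61.39228312]), [np.float64(1.815343257851226), np.float64(1.8153432578512367)])
```

View pics/w3.png

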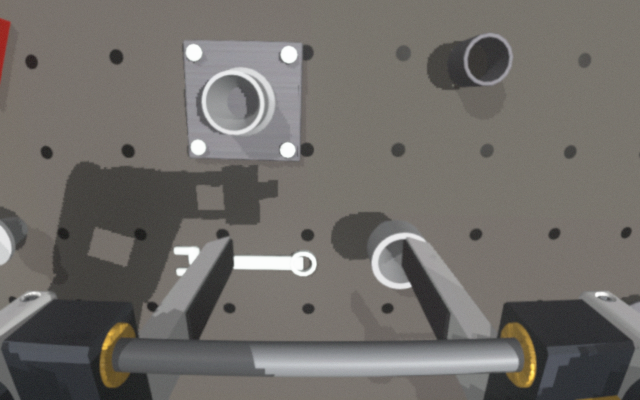

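The second wrist picture shows the cup's mouth at about (235,101), the sleeve's ring at (400,260) partly behind a finger, the offcut at (487,58) and the wrench at (245,262). The sleeve's height agrees (75 against 76 mm), so I go to grasp it. I'll measure the cup again from straight above.

```bash
python3 -m jog '[[94,[-0.34,0.415,0],0],[94,[-0.34,0.415,0],0],[94,[-0.34,0.415,0],0],[94,[-0.34,0.415,0],0],[94,[0,0,0],0],[94,[0,0,0.4],0],[94,[0,0,0.5],0],[94,[0,0,0.5],0],[94,[0,0,0.5],0],[94,[0,0,0.4],0],[94,[0,0,0.26],0],[94,[0,0,0],0],[94,[0,0,0],0]]'
python3 -m jog '[[70,[0,0,0],0],[64,[0,0,0],0],[62,[0,0,0],0],[62,[0,0,0],0],[60,[0,0,0],0],[58,[0,0,0],0],[50,[0,0,0],0],[50,[0,0,0],0],[50,[0,0,0],0],[50,[0,0,0],0]]' 30
```

```text
clock: 4.7
eef_pos: [405.4, -194.6, 41.5]
eef_rot: [3.142, -0.0, -0.0]
wrist_force: [0.2, -0.6, 0.5]
finger_gap: 93.9
finger_force: 0.0
clock: 5.7
eef_pos: [405.2, -194.5, 41.0]
eef_rot: [-3.142, 0.0, -0.0]
wrist_force: [0.4, 0.1, 0.3]
finger_gap: 50.2
finger_force: 0.0
```

The fingers shut to 50 mm without finding the 60 mm collar, so I look.

```bash
python3 look.py w4 sleeve:76; python3 -c "
import cell;s=cell.read_state();print(s['finger_gap'],s['finger_force'])"; python3 -c "
from h import *
a=cv2.imread('pics/w4.png'); b=save('scene','s4.png')[:,:,::-1]
cv2.imwrite('pics/v4.png',np.hstack([cv2.resize(a,(480,300)),cv2.resize(b[150:350,100:420],(320,200)) if 0 else cv2.resize(b[150:337,100:300],(320,300))]))"
```

```text
[ 405.18 -194.48   41.03]
sleeve (array([319.79, 208.39]), array([ 7.95, 47.16]), 0.71) [ 431.59 -197.13   76.  ]
50.11753807452612 0.0
```

View pics/v4.png

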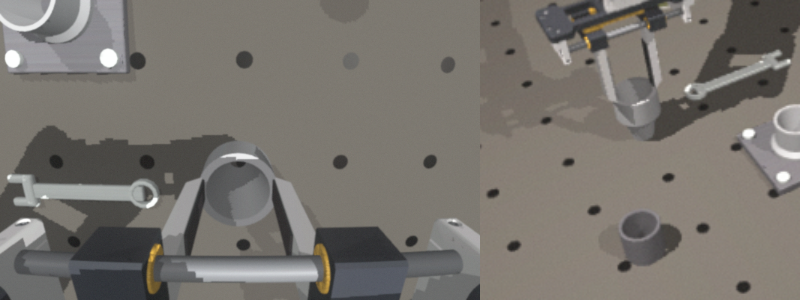

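Run:
```python
from h import *
np.set_printoptions(precision=1,suppress=True)
T=tool(); print(onz('wrist',(317,244),76,T), onz('wrist',(317,225),76,T))
G=T.copy()
print(proj('wrist',[[405,-194.5,41],[405,-194.5,60],[405,-169.5,41],[405,-219.5,41],[405,-194.5,76],[435,-194.5,76],[375,-194.5,76],[405,-164.5,76],[405,-224.5,76]],T))
im=cv2.imread('pics/w4.png'); cv2.imwrite('pics/v5.png',cv2.resize(im[170:330,220:420],(800,640))[:600])
```

```text
[ 410.8 -195.6   76. ] [ 422.1 -195.6   76. ]
[[315.4 230.7]
 [315.2 242.2]
 [277.2 230.6]
 [353.6 230.6]
 [315.  253.6]
 [314.9 202.3]
 [315.2 300.2]
 [261.6 253.5]
 [368.6 253.5]]
```

View pics/v5.png

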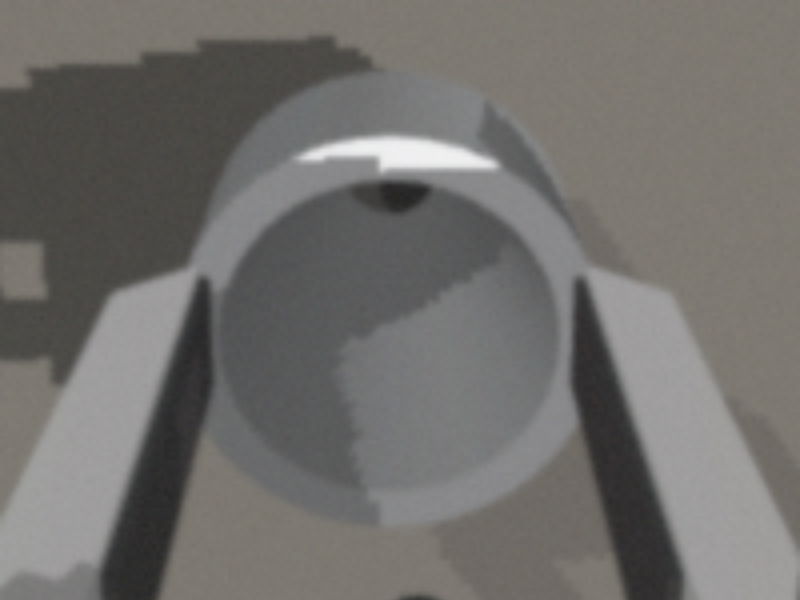

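The close crop shows the fingertips (inner edges at about (272,252) and (363,252)) lying over the sleeve's ring, not beside it. Their scale puts them near z = 76, so the real tips seem to be about 38 mm behind the reported TCP. I'll check this against the scene picture.

Run:
```python
from h import *
np.set_printoptions(precision=1,suppress=True)
for z in (41,60,79): print(z,proj('scene',[[405,-163,z],[405,-226,z]]).ravel())
T=tool();Ti=T
for d in (0,20,30,35,40,45):
  P=np.array([[405,-194.5+s*25,41+d] for s in(1,-1)]);u=proj('wrist',P,T);print(d,u.ravel(),u[1,0]-u[0,0])
im=cv2.imread('pics/s4.png'); cv2.imwrite('pics/v6.png',cv2.resize(im[140:260,130:270],(700,600),interpolation=cv2.INTER_CUBIC))
```

```text
41 [211.5 214.  184.2 224.8]
60 [210.2 207.3 182.5 218.1]
79 [208.9 200.5 180.8 211.2]
0 [277.2 230.6 353.6 230.6] 76.36955345657572
20 [273.6 242.9 356.8 242.8] 83.227288760075
30 [271.5 249.8 358.7 249.8] 87.1315633092733
35 [270.4 253.6 359.7 253.5] 89.22185522851902
40 [269.3 257.5 360.7 257.4] 91.41296887919077
45 [268.1 261.6 361.8 261.5] 93.7122159198542
```

View pics/v6.png

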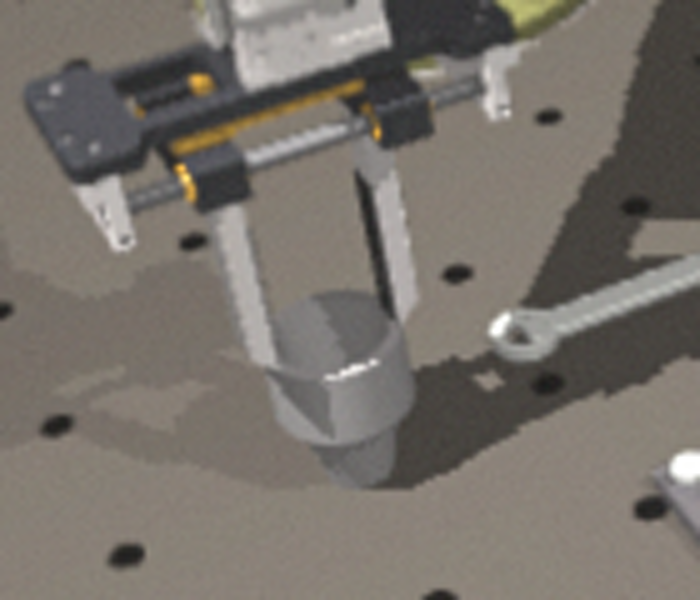

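The scene picture agrees: the tips end at about (183,213) and (211,204), level with the sleeve's rim at z ≈ 75. The fingertips are therefore about 36 mm above the reported TCP. I open, go 28 mm lower and grip again.

```bash
python3 -m jog '[[94,[0,0,0],0],[94,[0,0,0],0],[94,[0,0,0],0],[94,[0,0,0],0],[94,[0,0,0],0],[94,[0,0,0.2],0],[94,[0,0,0.2],0],[94,[0,0,0.16],0],[94,[0,0,0],0],[70,[0,0,0],0],[64,[0,0,0],0],[62,[0,0,0],0],[62,[0,0,0],0],[60,[0,0,0],0],[58,[0,0,0],0],[55,[0,0,0],0],[55,[0,0,0],0],[55,[0,0,0],0],[55,[0,0,0],0]]' 40
```

```text
clock: 7.75
eef_pos: [405.3, -194.4, 13.2]
eef_rot: [-3.141, -0.0, -0.0]
wrist_force: [-1.1, 2.2, 5.8]
finger_gap: 59.4
finger_force: 40.0
```

```bash
python3 -m jog '[[50,[0,0,-0.1],0],[50,[0,0,-0.3],0],[50,[0,0,-0.4],0],[50,[0,0,-0.4],0],[50,[0,0,-0.4],0],[50,[0,0,-0.4],0],[50,[0,0,-0.3],0],[50,[0,0,-0.1],0],[50,[0.1,-0.4,0],0],[50,[0.2,-0.6,0],0],[50,[0.2,-0.6,0],0],[50,[0.2,-0.6,0],0],[50,[0.2,-0.6,0],0],[50,[0.04,-0.4,0],0],[50,[0,0,0],0],[50,[0,0,0],0],[50,[0,0,0],0]]' 40
python3 - <<'E'
from h import *
import pickle
T=tool();im=save('wrist','w5.png');pickle.dump(T,open('w5T.pkl','wb'));print(T)
for q in('cup_rim','sleeve'): print(q,[(round(r['conf'],2),np.array(r['rect'])) for r in regions_of('wrist',q)[:2]])
E
```

```text
clock: 9.45
eef_pos: [451.9, -35.1, 132.7]
eef_rot: [3.141, 0.001, -0.001]
wrist_force: [-0.4, 0.1, -4.4]
finger_gap: 59.2
finger_force: 40.0
[[ 9.99999423e-01 -7.85984134e-04 -7.32743125e-04  4.51928720e+02]
 [-7.86077741e-04 -9.99999683e-01 -1.27469243e-04 -3.51377746e+01]
 [-7.32642704e-04  1.28045162e-04 -9.99999723e-01  1.32660653e+02]
 [ 0.00000000e+00  0.00000000e+00  0.00000000e+00  1.00000000e+00]]
cup_rim []
sleeve [(0.79, array([317.6, 265.6, 128.1, 127.8])), (0.73, array([22.9, 40. , 45.8, 80.1]))]
```

View pics/w5.png

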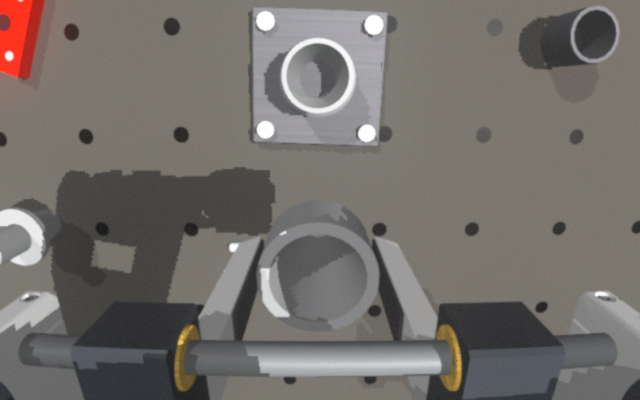

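The picture shows the sleeve upright in the fingers, its ring centred at about (319,275), and the cup's mouth in full view at (318,76), with the offcut at (590,35). I fit both circles by edge strength to get the remaining shift.

```bash
cat >> h.py <<'E'
from scipy.optimize import minimize
def circ(gray,n,T,r,p0,free_z=False):
    """fit a horizontal circle, radius r, to edges: p0=(x,y,z)"""
    g=cv2.GaussianBlur(gray.astype(np.float32),(0,0),1.2)
    a=np.linspace(0,2*np.pi,180,endpoint=False); C=np.c_[np.cos(a),np.sin(a),0*a]
    def prof(p,dr):
        u=proj(n,np.array(p)+C*(r+dr),T).astype(np.float32)
        return cv2.remap(g,u[:,:1].copy(),u[:,1:].copy(),cv2.INTER_LINEAR)[:,0]
    def cost(q):
        p=[q[0],q[1],q[2] if free_z else p0[2]]
        return -np.mean(np.clip(np.abs(prof(p,.8)-prof(p,-.8)),0,40))
    best=None
    for dx in(-3,0,3):
        for dy in(-3,0,3):
            q0=[p0[0]+dx,p0[1]+dy]+([p0[2]] if free_z else [])
            s=minimize(cost,q0,method='Nelder-Mead',options=dict(initial_simplex=[q0]+[list(np.array(q0)+4*np.eye(len(q0))[i]) for i in range(len(q0))]))
            if best is None or s.fun<best.fun: best=s
    return best.x,-best.fun
E
python3 - <<'E'
from h import *
np.set_printoptions(precision=2,suppress=True)
g=cv2.imread('pics/w5.png',0)
T=np.diag([1.,-1,-1,1]);T[:3,3]=[452.1,-34.45,133.05]
for fz in(0,1):
  for nm,r,uv,z in(('cup out',28.5,(318.5,76),56),('cup in',25,(318.5,76),56),('sl in',24,(319,275),196),('sl out',30,(319,275),196)):
    p=onz('wrist',uv,z,T); print(nm,p,*circ(g,'wrist',T,r,p,fz))
E
```

```text
cup out [552.15 -36.68  56.  ] [552.25 -36.59] 38.636478424072266Traceback (most recent call last):
  File "<stdin>", line 7, in <module>
  File "h.py", line 49, in circ
    s=minimize(cost,q0,method='Nelder-Mead',options=dict(initial_simplex=[q0]+[list(np.array(q0)+4*np.eye(len(q0))[i]) for i in range(len(q0))]))
    res = _minimize_neldermead(fun, x0, args, callback, bounds=bounds,
                               **options)
    fxr = func(xr)
    fx = function(np.copy(x), *(wrapper_args + args))
  File "h.py", line 44, in cost
    return -np.mean(np.clip(np.abs(prof(p,.8)-prof(p,-.8)),0,40))
                                              ~~~~^^^^^^^
  File "h.py", line 40, in prof
    u=proj(n,np.array(p)+C*(r+dr),T).astype(np.float32)
      ~~~~^^^^^^^^^^^^^^^^^^^^^^^^^^
  File "h.py", line 10, in proj
    K,d,M=pose(n,T); W=np.linalg.inv(M)
          ~~~~^^^^^
  File "h.py", line 7, in pose
    c=calibration(n); M=np.array(c['cam_to_world']) if n!='wrist' else T@np.array(c['hand_eye'])
ValueError: time passes only in moves, steps and waits
```

```bash
sed -i '1,3{s/^import numpy/import functools\ncalibration=functools.cache(calibration)\nimport numpy/}' h.py
cat > fit5.py <<'E'
from h import *
np.set_printoptions(precision=2,suppress=True)
g=cv2.imread('pics/w5.png',0)
T=np.diag([1.,-1,-1,1]);T[:3,3]=[452.1,-34.45,133.05]
for fz in(0,1):
  for nm,r,uv,z in(('cup out',28.5,(318.5,76),56),('cup in',25,(318.5,76),56),('sl in',24,(319,275),196),('sl out',30,(319,275),196)):
    p=onz('wrist',uv,z,T); print(nm,p,*circ(g,'wrist',T,r,p,fz))
E
python3 fit5.py
```

```text
cup out [552.15 -36.68  56.  ] [552.25 -36.59] 38.636478424072266
cup in [552.15 -36.68  56.  ] [552.42 -36.09] 39.83073425292969
sl in [453.73 -36.58 196.  ] [451.   -35.81] 25.20087432861328
sl out [453.73 -36.58 196.  ] [451.14 -35.95] 26.49673843383789
cup out [552.15 -36.68  56.  ] [551.99 -36.37  60.58] 39.02638244628906
cup in [552.15 -36.68  56.  ] [552.56 -36.18  59.8 ] 39.88118362426758
sl in [453.73 -36.58 196.  ] [451.01 -35.82 196.01] 25.2110595703125
sl out [453.73 -36.58 196.  ] [450.85 -36.   195.39] 26.559825897216797
```

```bash
python3 -m jog '[[50,[0.3,0.022,0],0],[50,[0.5,0,0],0],[50,[0.5,0,0],0],[50,[0.5,0,0],0],[50,[0.21,0,0],0],[50,[0,0,0],0],[50,[0,0,0.2],0],[50,[0,0,0.4],0],[50,[0,0,0.4],0],[50,[0,0,0.28],0],[50,[0,0,0],0],[50,[0,0,0.1],0],[50,[0,0,0.1],0],[50,[0,0,0.1],0],[50,[0,0,0.1],0],[50,[0,0,0.1],0],[50,[0,0,0],0],[50,[0,0,0],0]]' 40
python3 - <<'E'
from h import *
im=save('wrist','w6.png')
E
```

```text
clock: 11.4
eef_pos: [552.7, -35.6, 44.0]
eef_rot: [-3.142, 0.0, -0.0]
wrist_force: [0.2, 0.6, -5.0]
finger_gap: 59.4
finger_force: 40.0
```

View pics/w6.png

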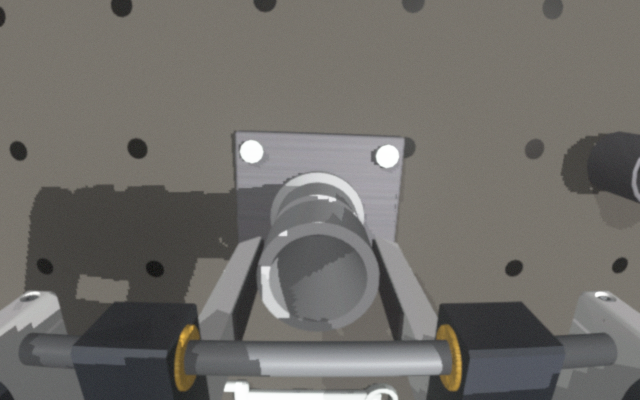

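The sleeve is inside the cup's mouth, symmetric about the foot ring at column 318, with no contact force beyond its weight. I continue slowly down.

```bash
python3 -m jog '[[50,[0,0,0.06],0],[50,[0,0,0.06],0],[50,[0,0,0.06],0],[50,[0,0,0],0],[50,[0,0,0],0]]' 40; python3 -m jog '[[50,[0,0,0.04],0],[50,[0,0,0.02],0],[50,[0,0,0.02],0],[50,[0,0,0],0],[50,[0,0,0],0]]'
```

```text
clock: 11.95
eef_pos: [552.7, -35.6, 35.0]
eef_rot: [-3.142, 0.0, -0.0]
wrist_force: [0.0, -0.4, -5.7]
finger_gap: 59.7
finger_force: 40.0
clock: 12.45
eef_pos: [552.7, -35.6, 31.1]
eef_rot: [-3.142, -0.0, -0.0]
wrist_force: [-0.2, 0.1, -4.7]
finger_gap: 59.6
finger_force: 40.0
```

```bash
python3 -m jog '[[50,[0,0,0.02],0],[50,[0,0,0],0],[50,[0,0,0.01],0],[50,[0,0,0],0],[50,[0,0,0],0]]'; python3 -m jog '[[50,[0,0,0.01],0],[50,[0,0,0],0],[50,[0,0,0],0]]'
```

```text
clock: 12.95
eef_pos: [552.7, -35.6, 29.5]
eef_rot: [-3.142, 0.0, -0.0]
wrist_force: [-0.4, -0.4, -5.2]
finger_gap: 59.9
finger_force: 40.0
clock: 13.25
eef_pos: [552.8, -35.6, 29.3]
eef_rot: [3.142, -0.0, -0.0]
wrist_force: [-2.1, 0.8, -1.0]
finger_gap: 59.3
finger_force: 40.0
```

Contact comes at the expected height (29 mm). I press slightly more, then open gradually.

```bash
python3 -m jog '[[50,[0,0,0.01],0],[50,[0,0,0],0],[50,[0,0,0],0]]'; python3 -m jog '[[59,[0,0,0],0],[60,[0,0,0],0],[61,[0,0,0],0],[63,[0,0,0],0],[66,[0,0,0],0],[75,[0,0,0],0],[94,[0,0,0],0],[94,[0,0,0],0],[94,[0,0,0],0],[94,[0,0,-0.1],0],[94,[0,0,-0.3],0],[94,[0,0,-0.4],0],[94,[0,0,-0.5],0],[94,[0,0,-0.5],0],[94,[0,0,-0.5],0],[94,[0,0,-0.5],0],[94,[0,0,0],0],[94,[0,0,0],0]]'
python3 - <<'E'
from h import *
np.set_printoptions(precision=2,suppress=True)
s=read_state();print(s['eef_pos'])
im=save('wrist','w7.png');g=cv2.cvtColor(im,cv2.COLOR_RGB2GRAY)
T=np.diag([1.,-1,-1,1]);T[:3,3]=[552.6,-35.55,28.55+140]
for r in(24,30):
  for fz in(0,1): print(r,*circ(g,'wrist',T,r,(552.6,-35.5,92),fz))
E
```

```text
clock: 13.55
eef_pos: [552.9, -35.6, 29.2]
eef_rot: [3.141, -0.001, -0.0]
wrist_force: [-3.9, 1.3, 6.3]
finger_gap: 59.6
finger_force: 40.0
clock: 15.35
eef_pos: [552.7, -35.6, 168.7]
eef_rot: [3.142, -0.001, -0.0]
wrist_force: [-0.2, 1.2, -0.1]
finger_gap: 94.2
finger_force: 0.0
[552.71 -35.61 168.72]
24 [551.5  -37.45] 34.05474853515625
24 [552.3  -37.54  94.08] 34.101112365722656
30 [550.82 -37.16] 33.832679748535156
30 [551.03 -37.13  92.44] 33.8396110534668
```

View pics/w7.png

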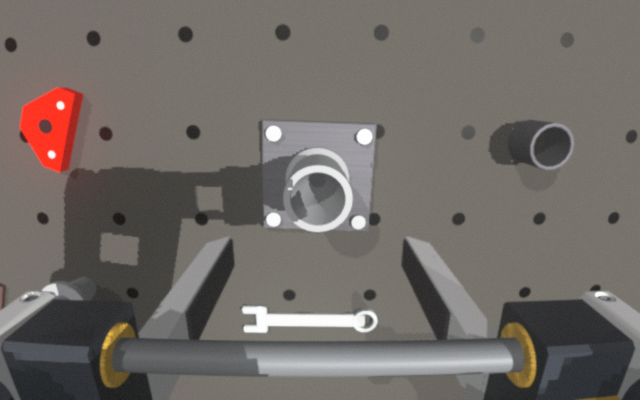

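The sleeve stands upright in the cup, its ring at about (318,198). It measures 92–94 mm high at the top, as it must when seated, and the bystanders have not moved. Next is the cone.

```bash
python3 -m jog '[[94,[-0.36,-0.735,0],0],[94,[-0.36,-0.735,0],0],[94,[-0.36,-0.735,0],0],[94,[-0.36,-0.735,0],0],[94,[-0.36,-0.735,0],0],[94,[-0.36,-0.735,0],0],[94,[-0.36,-0.735,0],0],[94,[-0.36,-0.735,0],0],[94,[0,0,0],0],[94,[0,0,0],0]]'
cat > fitc.py <<'E'
import sys
from h import *
np.set_printoptions(precision=2,suppress=True)
f,x,y,z,px,py,tz=[sys.argv[1]]+[float(v) for v in sys.argv[2:8]]
im=cv2.imread('pics/'+f+'.png',0)
T=np.diag([1.,-1,-1,1]);T[:3,3]=[x,y,z]
# flange top edge, flange at 46 and boss top edge at 84, point 94 above lower end; tz = lower end z
for nm,r,h in(('flange',30,46),('boss',15,84)):
    for fz in(0,1): print(nm,*circ(im,'wrist',T,r,(px,py,tz+h),fz))
E
python3 - <<'E'
from h import *
print(read_state()['eef_pos'],read_state()['joints']); save('wrist','w8.png')
print([(round(r['conf'],2),r['rect']) for r in regions_of('wrist','cone')[:2]])
E
python3 fitc.py w8 408.6 258.45 168.55 408 258 0
```

```text
clock: 16.4
eef_pos: [408.2, 258.6, 167.7]
eef_rot: [3.141, 0.001, 0.002]
wrist_force: [-0.2, -0.1, 0.2]
finger_gap: 93.9
finger_force: 0.0
[408.18038868 258.57897943 167.67571585] [ 4.88981894e-01  1.52914306e-01  1.70448973e+00 -1.93374557e-04
  1.28578162e+00  2.05820026e+00]
[(0.7, [315.0, 184.4, 65.7, 63.9])]
flange [408.43 260.33] 37.48180389404297
flange [410.78 259.97  52.63] 37.61770248413086
boss [409.13 260.76] 24.67466926574707
boss [407.   260.8   75.91] 25.179454803466797
```

View pics/w8.png

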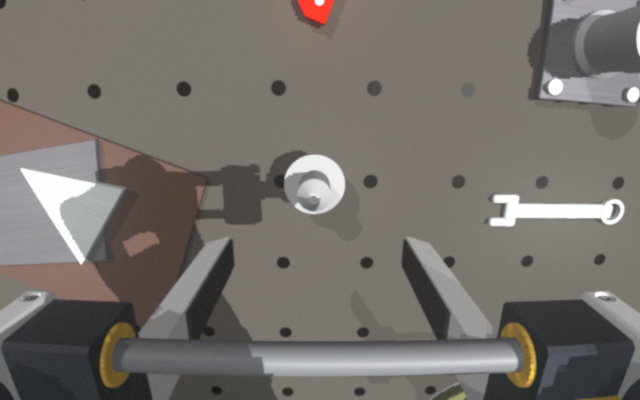

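The picture shows the cone upright at about (315,184), boss inside the flange, nothing near it. Both camera systems put its axis at about (409.5, 262). I line up, lower and close gently.

```bash
python3 -m jog '[[94,[0.02,-0.07,0],0],[94,[0,0,0.3],0],[94,[0,0,0.5],0],[94,[0,0,0.5],0],[94,[0,0,0.5],0],[94,[0,0,0.5],0],[94,[0,0,0.4],0],[94,[0,0,0.24],0],[94,[0,0,0.1],0],[94,[0,0,0],0],[94,[0,0,0],0]]'
python3 -m jog '[[60,[0,0,0],0],[50,[0,0,0],0],[44,[0,0,0],0],[40,[0,0,0],0],[37,[0,0,0],0],[35,[0,0,0],0],[34,[0,0,0],0],[33,[0,0,0],0],[32,[0,0,0],0],[31,[0,0,0],0],[30,[0,0,0],0],[28,[0,0,0],0],[22,[0,0,0],0],[22,[0,0,0],0],[22,[0,0,0],0],[22,[0,0,0],0]]' 40
```

```text
clock: 17.6
eef_pos: [410.3, 262.1, 17.3]
eef_rot: [-3.141, -0.001, -0.0]
wrist_force: [0.2, 0.1, 0.3]
finger_gap: 94.0
finger_force: 0.0
clock: 19.2
eef_pos: [409.8, 262.0, 16.6]
eef_rot: [-3.141, -0.0, -0.0]
wrist_force: [-0.3, 1.5, -0.4]
finger_gap: 29.2
finger_force: 40.0
```

```bash
python3 -m jog '[[22,[0,0,-0.1],0],[22,[0,0,-0.3],0],[22,[0,0,-0.4],0],[22,[0,0,-0.4],0],[22,[0,0,-0.4],0],[22,[0,0,-0.4],0],[22,[0,0,-0.3],0],[22,[0,0,-0.1],0],[22,[0.1,0.4,0],0],[22,[0.1,0.7,0],0],[22,[0.1,0.7,0],0],[22,[0.1,0.8,0],0],[22,[0.1,0.8,0],0],[22,[0.1,0.8,0],0],[22,[0.1,0.75,0],0],[22,[0.1,0.6,0],0],[22,[0.06,0.4,0],0],[22,[0,0,0],0],[22,[0,0,0],0]]'
python3 - <<'E'
from h import *
np.set_printoptions(precision=2,suppress=True)
im=save('wrist','w9.png');g=cv2.cvtColor(im,cv2.COLOR_RGB2GRAY)
T=np.diag([1.,-1,-1,1]);T[:3,3]=[452.6,-35.55,136.55]
for fz in(0,1):
  for r in(24,30): print('sleeve',r,*circ(g,'wrist',T,r,(551.5,-37,92),fz))
for q in('sleeve','cone'): print(q,[(round(r['conf'],2),r['rect']) for r in regions_of('wrist',q)[:2]])
E
python3 fitc.py w9 452.6 -35.55 136.55 452 -37 120
```

```text
clock: 21.1
eef_pos: [452.3, -35.6, 136.0]
eef_rot: [-3.141, 0.001, -0.001]
wrist_force: [-0.8, 0.6, -4.4]
finger_gap: 29.6
finger_force: 40.0
sleeve 24 [552.4  -36.52] 40.0
sleeve 30 [552.4  -36.52] 40.0
sleeve 24 [552.48 -37.21  93.48] 40.0
sleeve 30 [552.54 -36.94  89.48] 40.0
sleeve [(0.58, [317.9, 73.4, 88.1, 87.1]), (0.37, [22.9, 41.1, 45.9, 78.8])]
cone [(0.63, [320.4, 256.4, 107.1, 116.9])]
flange [451.33 -36.49] 14.921341896057129
flange [455.05 -36.04 180.57] 15.317097663879395
boss [451.44 -37.04] 24.79250717163086
boss [451.4  -37.06 203.91] 24.79636573791504
```

```bash
python3 -m jog '[[22,[0.3,0,0],0],[22,[0.5,0,0],0],[22,[0.5,0,0],0],[22,[0.5,0,0],0],[22,[0.206,0,0],0],[22,[0,0,0],0],[22,[0,0,0.2],0],[22,[0,0,0.3],0],[22,[0,0,0.1],0],[22,[0,0,0.1],0],[22,[0,0,0.1],0],[22,[0,0,0.1],0],[22,[0,0,0],0],[22,[0,0,0],0]]'; python3 -m jog '[[22,[0,0,0.06],0],[22,[0,0,0.06],0],[22,[0,0,0.06],0],[22,[0,0,0.06],0],[22,[0,0,0],0],[22,[0,0,0],0]]'
```

```text
clock: 22.65
eef_pos: [553.1, -35.6, 91.7]
eef_rot: [3.142, -0.0, -0.0]
wrist_force: [0.9, 0.2, -4.1]
finger_gap: 29.4
finger_force: 40.0
clock: 23.25
eef_pos: [553.0, -35.6, 79.5]
eef_rot: [-3.142, 0.0, -0.0]
wrist_force: [0.1, -0.4, -5.2]
finger_gap: 29.5
finger_force: 40.0
```

```bash
python3 -m jog '[[22,[0,0,0.06],0],[22,[0,0,0.06],0],[22,[0,0,0.04],0],[22,[0,0,0],0],[22,[0,0,0],0]]'; python3 -m jog '[[22,[0,0,0.03],0],[22,[0,0,0.01],0],[22,[0,0,0],0],[22,[0,0,0],0]]';  python3 -m jog '[[22,[0,0,0.01],0],[22,[0,0,0],0],[22,[0,0,0],0]]'
```

```text
clock: 23.75
eef_pos: [553.0, -35.6, 71.6]
eef_rot: [3.142, 0.0, -0.0]
wrist_force: [-0.1, 0.3, -3.8]
finger_gap: 29.3
finger_force: 40.0
clock: 24.15
eef_pos: [553.0, -35.6, 69.6]
eef_rot: [3.142, -0.0, -0.0]
wrist_force: [-1.4, -0.3, -3.9]
finger_gap: 29.3
finger_force: 40.0
clock: 24.45
eef_pos: [553.0, -35.6, 69.0]
eef_rot: [3.142, 0.0, -0.0]
wrist_force: [-0.2, 0.7, -4.4]
finger_gap: 29.7
finger_force: 40.0
```

```bash
python3 -m jog '[[22,[0,0,0.01],0],[22,[0,0,0],0],[22,[0,0,0],0]]';  python3 -m jog '[[22,[0,0,0.01],0],[22,[0,0,0],0],[22,[0,0,0],0]]'
```

```text
clock: 24.75
eef_pos: [553.1, -35.6, 68.6]
eef_rot: [3.142, -0.0, -0.0]
wrist_force: [0.3, 0.2, -4.1]
finger_gap: 29.4
finger_force: 40.0
clock: 25.05
eef_pos: [553.2, -35.6, 68.6]
eef_rot: [3.141, -0.001, -0.0]
wrist_force: [-3.8, 1.0, 5.8]
finger_gap: 29.4
finger_force: 40.0
```

Contact comes exactly at the seated height. I release, go straight up, and check.

```bash
python3 -m jog '[[29,[0,0,0],0],[30,[0,0,0],0],[31,[0,0,0],0],[33,[0,0,0],0],[37,[0,0,0],0],[50,[0,0,0],0],[80,[0,0,0],0],[80,[0,0,0],0],[80,[0,0,0],0],[80,[0,0,-0.1],0],[80,[0,0,-0.3],0],[80,[0,0,-0.5],0],[80,[0,0,-0.5],0],[80,[0,0,-0.5],0],[80,[0,0,-0.5],0],[80,[0,0,0],0],[80,[0,0,0],0]]'
python3 - <<'E'
from h import *
np.set_printoptions(precision=2,suppress=True)
im=save('wrist','w10.png');g=cv2.cvtColor(im,cv2.COLOR_RGB2GRAY)
T=np.diag([1.,-1,-1,1]);T[:3,3]=[552.9,-35.55,68.05+120]
for fz in(0,1):
  for nm,r,z in(('flange',30,98),('boss',15,136)): print(nm,*circ(g,'wrist',T,r,(552,-37,z),fz))
for n in('top','scene'):
  save(n,n+'_end.png')
  for q in('sleeve','cone','offcut','magnet','wrench'): print(n,q,[(round(r['conf'],2),np.array(r['rect'])) for r in regions_of(n,q)[:1]])
print('expected tip',proj('scene',[[553,-35,146],[553,-35,98]]).ravel(),proj('top',[[553,-35,146],[553,-35,98]]).ravel())
E
```

```text
clock: 26.75
eef_pos: [553.0, -35.6, 188.2]
eef_rot: [3.142, -0.001, -0.0]
wrist_force: [-0.3, 0.0, 1.2]
finger_gap: 79.9
finger_force: 0.0
flange [550.96 -36.84] 32.605812072753906
boss [552.34 -36.17] 21.38671112060547
flange [551.19 -36.81  98.62] 32.62168884277344
boss [548.83 -36.43 125.44] 22.60941505432129
top sleeve []
top cone []
top offcut [(0.95, array([478.3, 156.6,  26.6,  28.1]))]
top magnet [(0.97, array([224.9, 148.6,  32.3,  40.2]))]
top wrench []
scene sleeve [(0.61, array([295.9, 224.9,  29.1,  17.4]))]
scene cone [(0.9, array([295.4, 206.1,  25.5,  35.1]))]
scene offcut [(0.63, array([201.8, 299.4,  26.3,  33.1]))]
scene magnet [(0.77, array([416.1, 206.7,  32.1,  30.7]))]
scene wrench [(0.96, array([257.4, 199.9,  60.8,  30.6]))]
expected tip [295.71 189.66 296.38 208.7 ] [364.23 157.45 363.34 164.57]
```

The flange measures 98.6 mm high against 98 expected. It is coaxial with the sleeve to within 1 mm, and the bystanders have not moved.

```bash
python3 -c "
from cell import *
print(sign_off())"
```

```text
the job is handed in; nothing more can be done
None
```

The sleeve is seated in the cup and the cone in the sleeve, both released, and I handed the job in after about 27 s of robot time; sign-off returned no verdict, my last measurements agree with both being seated, and I viewed 11 pictures, one over the limit of 10.

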